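# Ready the desk supply box

### The job

Get the little blue supply box on the desk ready for use. First push its white front hatch fully shut, so that its catch holds it; then pick up the two nested lids together by the green inner lid, lower them gently (no dropping) onto the box until the inner lid is fully home, and then lift the orange outer lid off alone by its black grip bar, straight up, leaving the inner lid fully home. Finish while still holding the outer lid level in the gripper, about ten centimetres above the box and touching nothing else, and leave the other things on the desk where they are.

Things in the scene. Friction and masses are not known exactly. Their poses are not given: they have to be found in the camera images.
- supply_box: blue open-topped box, fixed to the desk; 62 (x) x 102 (y) x 80 (z) mm outside, walls 4 mm, mouth 54 x 94 mm. Origin: centre of its underside, on the desk. Its -x face, roughly towards the robot, is the front with the hatch; z up. A tall monitor stands behind, between box and lids: carry things across on its near side (x under 0.5)
- box_mouth (a point): centre of the box's mouth, level with its top rim, 80 mm over the desk
- hatch (a joint): angle of the white hatch in the box's front (rad): 0 shut, grows as its free edge (+y end) swings towards the robot, at most 1.2; upright hinge at the -y end. It stays where it is left; from 0.08 to 0.03 rad a sprung ball catch resists with about 2 N at the free edge, then snaps it to 0 and holds it. A 10 N push half way along the hatch is enough
- hatch_hinge (a point): on the hatch's hinge line, 36 mm over the desk; in the box's frame at x -29, y -42 mm. The hatch is 83 mm wide, 4 mm thick and reaches from 10 to 61 mm over the desk; shut, its panel is flush with the box's front, so only the pull rail stands out (push there)
- hatch_edge (a point): on the outer face of the hatch at its free edge, 83 mm from the hinge, 36 mm over the desk. A grey pull rail runs along that face from 10 to 76 mm from the hinge, standing out 10 mm, 46 to 58 mm over the desk
- inner_lid: green inner lid, 150 g, starts on the desk under the outer lid. Origin: centre of underside; x short side, z up. From below: plug 46 x 86 mm to 8 mm, 50 x 90 to 18; flange 66 x 106 from 18 to 25 mm: grip across the 66; tray rim 50 x 90 to 33. Home on the box, the flange lies on its rim, origin 62 mm over the desk; plug play 2 mm a side; either way round is good
- outer_lid: orange cap, 80 g, over the inner lid's tray rim with 1.5 mm of play, resting on the flange by weight alone. 58 x 98 mm, 16 mm high; black grip bar on top 14 mm wide (x), 44 long (y), 22 high. Origin: centre of its underside, 25 mm above the inner lid's origin when nested; x short side, y long side, z up
- grip_bar (a point): centre of the black grip bar, 27 mm above the outer lid's origin (bar from 16 to 38 mm)
- pill_bottle: white tablet bottle, 44 x 45 x 75 mm, bystander; origin under its centre
- sticky_pad: pink sticky-note block, 77 x 77 x 26 mm, bystander; origin under its centre
- glue_stick: standing glue stick, 26 x 26 x 90 mm, bystander; origin under its centre
Mind the look-alikes: they are no part of the job. What is shaped like the outer_lid but turquoise is not meant.

How it is judged:
By the outcome, as a careful person would: the job done as asked, in the order asked, and still so for the second after the job is handed in, while the arm keeps its last pose, push and grip.
It also fails if it takes over 72 s, if anything falls off the work surface, if the arm or the gripper's body presses on something with over 40 N, if the wrist force passes 120 N, or if a joint passes its speed limit or range.

### The arm

A 6-joint arm with a two-finger parallel gripper is mounted at the origin on a cart in front of the work surface, level with it; the furniture and walls round the work are solid. World frame = base frame: x ahead of the robot, y to its left, z up, the work surface at z = 0. Lengths are in mm, angles in rad, forces in N, time in s.
With the tool pointing down it reaches from about 300 to 850 mm from the base axis. Payload 4.2 kg.
Tool frame: the origin (TCP) lies midway between the tips of the shut fingers; the grasp point (between the pads) lies 19 mm behind it (robot.grip_depth is the distance from the TCP to the grasp point, in mm); z points along the fingers, y is the line along which they close (so a half turn about z gives the same grasp; the last joint's range is limited). The gripper opens to 91 mm and grips with 3 to 60 N. Pads are 32 mm wide; open, the fingers measure 118 mm over their backs; the gripper's body (76 mm by 178 mm) begins 60 mm behind the grasp point.
Start: joints at [-1.205, 0.32, 1.565, -0, 1.257, -0.02], TCP at [216.377, -532.751, 213.976] pointing down, gripper open.
Joint ranges: [-3.11, 3.11], [-0.84, 2.01], [0.21, 2.61], [-1.34, 4.49], [0.05, 2.63], [-2.56, 2.56]. Speed limits (rad/s): [2.57, 2.57, 3.14, 3.14, 3.14, 3.14].

### API

Orientations are given as a 3x3 rotation matrix whose columns are the frame's x, y, z axes.
In Python, from rig import robot, optics, ticket gives the robot as it stands.
- The arm moves only by the shell command python3 -m handwheel 'ROWS' [OPENING]. ROWS is a JSON object of lists of equal length, an entry for each row: "slide": the shift along the tool's x, y, z in cm, a list of three; "rot": the turn, a rotation vector about the tool's x, y, z in rad, a list of three. A call has 1 to 12 rows; each row is the pose to reach, as a shift and turn from the pose commanded when the call began, along the tool's axes at that moment; what a row does not reach only later rows make up. A row lasts 1/8 s, in which the tool goes at most 62.5 mm and 10.7 degrees, less where a joint would pass 70% of its speed; a pose out of reach is approached as far as the arm can. A call with a gripper value outside its range is refused whole. OPENING is the finger opening in cm, from 0 to 9.12, set as the call begins (- or left out, the last holds). The fingers move at their own pace and stop on an object; the grip force is fixed at half the most. Time passes only in rows, so rows that repeat a pose let the fingers close. It gives the time, the measured TCP pose, the force, the opening and the grip force at its end, in the units of the state.
- robot.observe(): the state, without advancing time (a new reading comes with each control period).
- optics.camera(name): name is "side" or "top"; returns a dict with "color" (400x640x3 uint8, red, green, blue), "mtx" (3x3 intrinsics, pixels), "R" (3x3) and "t" (3): a world point X has camera coordinates R X + t. Camera axes: x right, y down, z forward; pixel columns grow to the right and rows downward; lengths in mm; the calibration is good to about 2 mm. A picture is of the moment at which its call begins. There is no depth.
- ticket.sign_off(): hands the job in; it is judged then, once.
The state is a dict: "clock": time; "joint_positions": joint angles; "dq": joint speeds; "tau": joint torques, N m; "eef_pos": TCP position; "ee_rot": TCP orientation; "ft_force": force on the tool from outside, world axes, zero at the start; "ft_torque": the same for the moment, N m; "grip_width": opening from 0.0 (shut) to 1.0 (fully open); "grasp_force": force on a finger pad.
Only numpy, scipy, OpenCV 4.12 (cv2) and the standard library are available. Lean on these libraries where they do the work, as an engineer would, in place of code of your own. Each camera call takes 0.05 s, during which the arm holds its last target. There are 200 camera calls.

## Working session

There is one attempt and no reset: what is moved stays moved. The work goes in short steps, Python scripts to look and compute and a shell command to move; the robot and the scene stay as the last step left them, time stands still between calls to the robot, and variables do not carry over. Pictures are saved under pics/ and viewed, at most 10 in all, crops included, and the job is handed in when it is done.

```bash
mkdir -p pics; ls; python3 - <<'E'
from rig import robot,optics
import cv2,numpy as np
s=robot.observe()
print({k:np.round(v,3).tolist() for k,v in s.items()})
for n in("top","side"):
    c=optics.camera(n); cv2.imwrite(f"pics/{n}0.png",c["color"][:,:,::-1])
    print(n,np.round(c["mtx"],1).tolist(),np.round(c["R"],3).tolist(),np.round(c["t"],1).tolist(),(-c["R"].T@c["t"]).round())
E
```

```text
pics
{'clock': 0.0, 'joint_positions': [-1.205, 0.32, 1.566, -0.0, 1.257, -0.02], 'dq': [-0.0, -0.0, 0.002, 0.001, 0.0, 0.001], 'tau': [-0.0, -41.246, -23.197, 0.073, 0.046, -0.0], 'eef_pos': [216.174, -532.273, 213.101], 'ee_rot': [[0.926, 0.376, -0.001], [0.376, -0.926, 0.002], [0.0, -0.002, -1.0]], 'ft_force': [-0.599, 0.308, -0.122], 'ft_torque': [0.016, 0.042, -0.04], 'grasp_force': 0.0, 'grip_width': 0.996}
top [[438.6, 0.0, 321.3], [0.0, 438.6, 201.5], [0.0, 0.0, 1.0]] [[0.027, -0.999, -0.024], [-0.993, -0.024, -0.117], [0.117, 0.027, -0.993]] [288.3, 510.9, 1300.1] [ 348.  265. 1358.]
side [[439.6, 0.0, 319.1], [0.0, 439.6, 199.5], [0.0, 0.0, 1.0]] [[-0.954, -0.299, -0.007], [-0.12, 0.403, -0.908], [0.274, -0.865, -0.42]] [564.4, 22.5, 1324.3] [ 179. 1305.  580.]
```

View pics/top0.png

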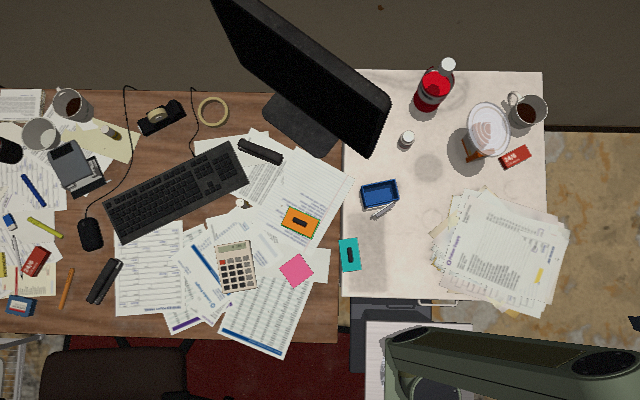

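View pics/side0.png

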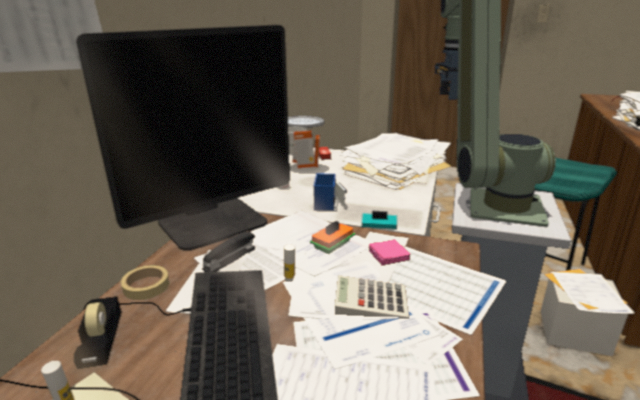

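Top view: the orange lid with green under it is at (300,221) and the turquoise look-alike at (349,254). The box is at (379,193) with its hatch ajar at about (380,210). The pink pad is at (297,270), and the glue stick at (240,203) in top and (289,262) in side. I choose the orange one, per the description. Next I'll measure it and check a close crop.

```bash
cat > h.py <<'E'
from rig import robot,optics
import cv2,numpy as np
def bp(c,uv,z):
    uv=np.atleast_2d(np.asarray(uv,float)); d=np.c_[uv,np.ones(len(uv))]@np.linalg.inv(c["mtx"]).T@c["R"]
    o=-c["R"].T@c["t"]; return (o+d*((z-o[2])/d[:,2])[:,None])[:,:2]
def proj(c,X):
    p=(np.atleast_2d(X)@c["R"].T+c["t"])@c["mtx"].T; return p[:,:2]/p[:,2:]
def mask(c,h0,h1,roi,s=110,v=60):
    H=cv2.cvtColor(c["color"],cv2.COLOR_RGB2HSV); m=cv2.inRange(H,(h0,s,v),(h1,255,255)); r=np.zeros_like(m); x0,y0,x1,y1=roi
    r[y0:y1,x0:x1]=m[y0:y1,x0:x1]; return r
def rect(c,m,z):
    k=cv2.findContours(m,cv2.RETR_EXTERNAL,cv2.CHAIN_APPROX_NONE)[0]; k=max(k,key=cv2.contourArea)[:,0]
    r=cv2.minAreaRect(bp(c,k,z).astype(np.float32)); b=cv2.boxPoints(r)
    e=[b[1]-b[0],b[2]-b[1]]; l=max(e,key=np.linalg.norm); a=np.degrees(np.arctan2(l[1],l[0]))%180
    return np.round(r[0],1),np.round(sorted(r[1]),1),round(a,1)
def crop(c,roi,f,name):
    x0,y0,x1,y1=roi; cv2.imwrite("pics/"+name,cv2.resize(c["color"][y0:y1,x0:x1,::-1],None,fx=f,fy=f,interpolation=cv2.INTER_CUBIC))
def say():
    s=robot.observe(); print({k:np.round(s[k],3).tolist() for k in("clock","eef_pos","ee_rot","ft_force","grip_width","grasp_force","joint_positions")})
E
python3 - <<'E'
from h import *
t=optics.camera("top"); s=optics.camera("side")
print("orange z41",rect(t,mask(t,5,18,(270,195,330,245)),41))
print("box rim z80",rect(t,mask(t,100,125,(350,170,410,215),s=110,v=30),80))
print("pad z26",rect(t,mask(t,160,179,(270,245,325,295),s=80),26))
print("turq",rect(t,mask(t,82,95,(330,230,370,280)),16))
print("glue",bp(t,(240,203),90),bp(s,(289,278),0),"bottle",bp(t,(407,138),75))
roi=(270,170,410,280)
a=cv2.resize(t["color"][165:275,270:410,::-1],None,fx=5,fy=5,interpolation=cv2.INTER_CUBIC); cv2.imwrite("pics/c1.png",a)
crop(s,(275,160,405,265),6,"c2.png")
E
```

```text
orange z41 (array([438.6, 364.4]), array([56.7, 97.2]), np.float32(66.9))
box rim z80 (array([526.4, 131.2]), array([ 66.8, 106.2]), np.float32(103.3))
pad z26 (array([293.9, 372.3]), array([75.3, 76.3]), np.float32(127.6))
turq (array([346.4, 212.7]), array([57.9, 97.7]), np.float32(9.2))
glue [[486.32015327 537.32671044]] [[495.66932531 534.04223879]] bottle [[695.19931573  49.86053139]]
```

View pics/c1.png

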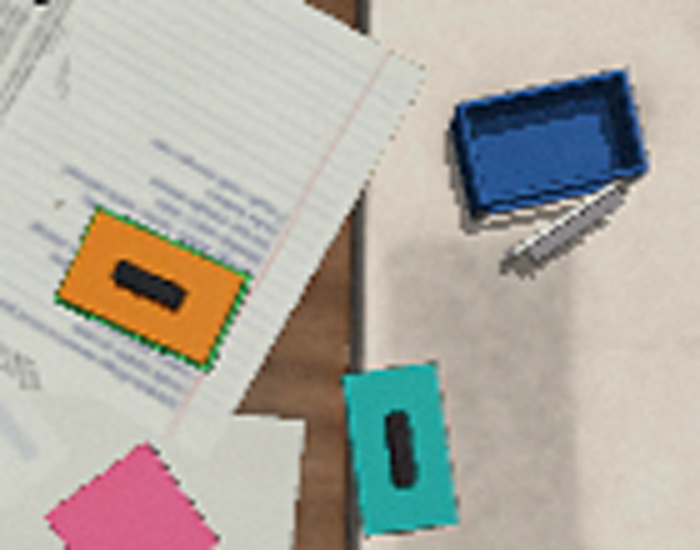

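View pics/c2.png

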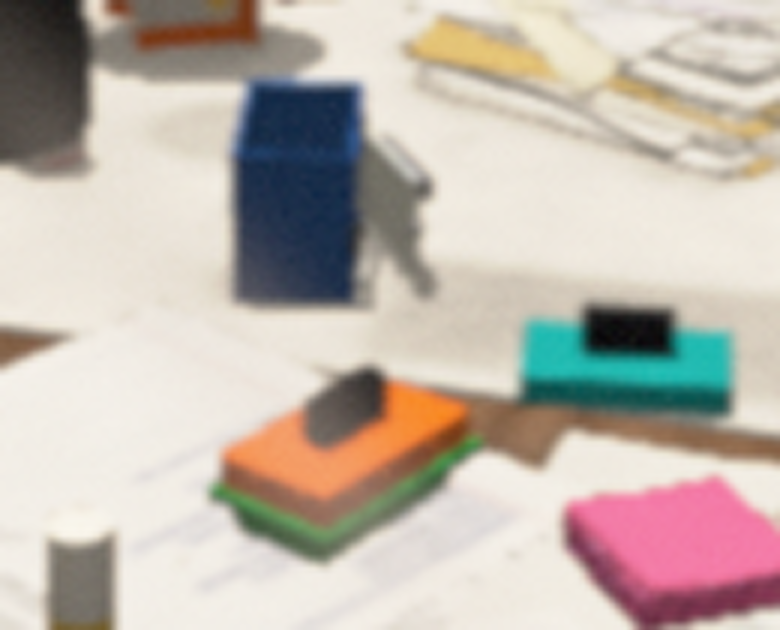

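The crop confirms the choice. The orange cap with its black bar sits on the green flange, with the bar at top (300,221). The turquoise one has no green beneath it. The hatch is clearly open: hinge near (397,201), free edge near (371,218). Next step: a finer fit of the poses.

```bash
cat >> h.py <<'E'
from scipy.optimize import minimize,least_squares
def fit(cams_masks,dim,z0,z1,p0):
    S=4
    def f(p):
        a=np.radians(p[2]); R=np.array([[np.cos(a),-np.sin(a)],[np.sin(a),np.cos(a)]]); e=0
        q=np.array([[i,j] for i in(-.5,.5) for j in(-.5,.5)])*dim@R.T+p[:2]
        X=np.r_[np.c_[q,[z0]*4],np.c_[q,[z1]*4]]
        for c,m in cams_masks:
            h=cv2.convexHull(((proj(c,X)+.5)*S*16-8).round().astype(np.int32)); M=np.zeros((400*S,640*S),np.uint8); cv2.fillPoly(M,[h],255,shift=4)
            M=cv2.resize(M,(640,400),interpolation=cv2.INTER_AREA); e+=np.abs(M.astype(float)-m).sum()/m.sum()
        return e
    r=min((minimize(f,p0,method="Nelder-Mead",options=dict(initial_simplex=np.array(p0)+np.array([[0,0,0],[k,0,0],[0,k,0],[0,0,k]]))) for k in(4,-4)),key=lambda r:r.fun)
    return r.x.round(1),round(r.fun,3)
def fill(m):
    k=max(cv2.findContours(m,cv2.RETR_EXTERNAL,cv2.CHAIN_APPROX_NONE)[0],key=cv2.contourArea); o=np.zeros_like(m); return cv2.drawContours(o,[k],-1,255,-1)
def tri(a,b):
    f=lambda X:np.r_[proj(a[0],X)[0]-a[1],proj(b[0],X)[0]-b[1]]
    r=least_squares(f,[500,200,100]); return r.x.round(),r.fun.round(1)
E
python3 - <<'E'
from h import *
t=optics.camera("top"); s=optics.camera("side")
bt=fill(mask(t,100,125,(350,170,410,215),s=110,v=25)); bs=fill(mask(s,100,130,(305,165,345,215),s=90,v=25))
print("box",fit([(t,bt)],(62,102),40,80,(529,130,13.)),fit([(s,bs)],(62,102),0,80,(529,130,13.)),fit([(t,bt),(s,bs)],(62,102),0,80,(529,130,13.)))
ot=fill(mask(t,3,18,(270,195,330,245)))
print("lid",fit([(t,ot)],(58,98),25,41,(438,364,-23.)))
print("monitor",tri((t,(390,97)),(s,(285,27))),tri((t,(370,157)),(s,(289,186))))
print("hatch",bp(t,[(371,218),(397,201)],61))
E
```

```text
box (array([528.9, 129.5,  14.2]), np.float64(0.054)) (array([535.8, 119. ,  16.5]), np.float64(0.334)) (array([531.8, 127.2,  15.6]), np.float64(0.457))
lid (array([438.4, 365.1, -22.3]), np.float64(0.065))
monitor (array([651., 154., 511.]), array([ 1.7,  4.6, -6.3, -1.4])) (array([639., 157.,  56.]), array([ 0.1,  0.3, -0.3, -0. ]))
hatch [[454.46302274 152.33847711]
 [506.95558915  76.15892135]]
```

```bash
python3 -m handwheel '{"slide":[[43,-51,5],[43,-51,5],[43,-51,5],[43,-51,5],[43,-51,5],[43,-51,5],[43,-51,5],[43,-51,5],[43,-51,5],[43,-51,5],[43,-51,5],[43,-51,5]],"rot":[[0,0,0.14],[0,0,0.14],[0,0,0.14],[0,0,0.14],[0,0,0.14],[0,0,0.14],[0,0,0.14],[0,0,0.14],[0,0,0.14],[0,0,0.14],[0,0,0.14],[0,0,0.14]]}' 0; python3 -c "
from h import *
say()"
```

```text
clock: 1.8
eef_pos: [423.4, 103.9, 163.7]
ee_rot: [[0.969, 0.248, -0.0], [0.248, -0.969, 0.0], [-0.0, -0.0, -1.0]]
ft_force: [0.3, -0.2, -0.2]
grip_width: 0.003
grasp_force: 0.0
{'clock': 1.8, 'eef_pos': [423.437, 103.871, 163.666], 'ee_rot': [[0.969, 0.248, -0.0], [0.248, -0.969, 0.0], [-0.0, -0.0, -1.0]], 'ft_force': [0.308, -0.19, -0.199], 'grip_width': 0.003, 'grasp_force': 0.0, 'joint_positions': [0.214, 0.144, 1.94, 0.0, 1.058, 1.534]}
```

```bash
python3 -m handwheel '{"slide":[[0,0,5],[0,0,9],[0,0,11.5],[0,0,12.1],[1,0,12.1],[2,0,12.1],[2.5,0,12.1],[3,0,12.1],[3.3,0,12.1],[3.6,0,12.1],[3.8,0,12.1],[4,0,12.1]],"rot":[[0,0,0],[0,0,0],[0,0,0],[0,0,0],[0,0,0],[0,0,0],[0,0,0],[0,0,0],[0,0,0],[0,0,0],[0,0,0],[0,0,0]]}'; python3 -m handwheel '{"slide":[[0.2,0,0],[0.4,0,0],[0.6,0,0],[0.8,0,0],[0.9,0,0],[1,0,0],[1,0,0]],"rot":[[0,0,0],[0,0,0],[0,0,0],[0,0,0],[0,0,0],[0,0,0],[0,0,0]]}'
```

```text
clock: 3.3
eef_pos: [461.6, 111.3, 42.9]
ee_rot: [[0.97, 0.243, -0.0], [0.243, -0.97, -0.0], [-0.0, 0.0, -1.0]]
ft_force: [-0.1, 1.1, 0.0]
grip_width: 0.006
grasp_force: 0.1
clock: 4.18
eef_pos: [470.8, 113.6, 42.8]
ee_rot: [[0.97, 0.243, -0.001], [0.243, -0.97, -0.0], [-0.001, -0.0, -1.0]]
ft_force: [-2.1, 0.1, 1.0]
grip_width: 0.002
grasp_force: 1.0
```

```bash
python3 -m handwheel '{"slide":[[0.15,0,0],[0.3,0,0],[0.45,0,0],[0.45,0,0]],"rot":[[0,0,0],[0,0,0],[0,0,0],[0,0,0]]}'; python3 -m handwheel '{"slide":[[0.1,0,0],[0.2,0,0],[0.2,0,0]],"rot":[[0,0,0],[0,0,0],[0,0,0]]}'; python3 - <<'E'
from h import *
t=optics.camera("top");s=optics.camera("side"); a=np.hstack([cv2.resize(c["color"][y:y+70,x:x+70,::-1],None,fx=5.5,fy=5.5,interpolation=cv2.INTER_CUBIC) for c,x,y in((t,345,165),(s,300,155))]); cv2.imwrite("pics/hatch.png",a)
E
```

```text
clock: 4.68
eef_pos: [474.3, 114.8, 42.5]
ee_rot: [[0.97, 0.243, -0.003], [0.243, -0.97, -0.0], [-0.003, -0.001, -1.0]]
ft_force: [-4.8, 1.8, 1.1]
grip_width: 0.005
grasp_force: 2.1
clock: 5.05
eef_pos: [474.5, 114.9, 42.5]
ee_rot: [[0.97, 0.243, -0.007], [0.243, -0.97, -0.001], [-0.007, -0.001, -1.0]]
ft_force: [-8.7, 0.3, 6.2]
grip_width: 0.004
grasp_force: 4.4
```

View pics/hatch.png

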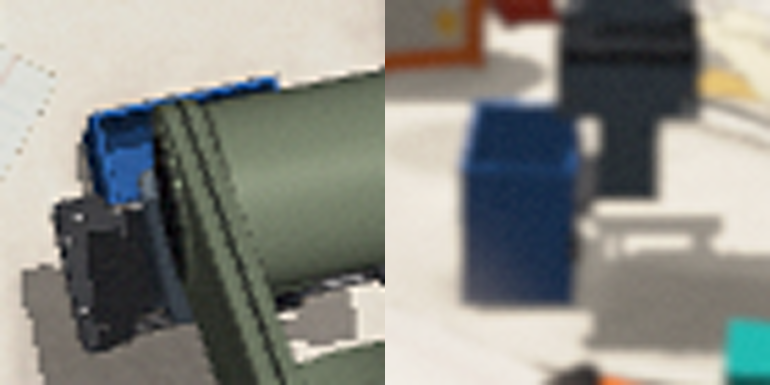

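The side view shows no hatch standing out from the box front, and the fingers rest against it. The arm has stopped 56 mm in front of the box centre, which matches a shut rail. One slightly firmer push, then I'll back away and rise clear.

```bash
python3 -m handwheel '{"slide":[[0.1,0,0],[0.2,0,0],[0.25,0,0]],"rot":[[0,0,0],[0,0,0],[0,0,0]]}'; python3 -m handwheel '{"slide":[[-0.5,0,0],[-1.5,0,0],[-4,0,0],[-7,0,-3],[-8,5,-9],[-8,8,-14],[-8,8,-14]],"rot":[[0,0,0],[0,0,0],[0,0,0],[0,0,0],[0,0,0],[0,0,0],[0,0,0]]}' 9.1;  python3 - <<'E'
from h import *
t=optics.camera("top"); crop(t,(330,165,430,240),7,"h2.png")
E
```

```text
clock: 5.52
eef_pos: [474.5, 114.9, 42.4]
ee_rot: [[0.97, 0.243, -0.012], [0.243, -0.97, -0.002], [-0.012, -0.001, -1.0]]
ft_force: [-14.2, -0.3, 10.2]
grip_width: 0.007
grasp_force: 7.1
clock: 6.4
eef_pos: [425.2, 17.3, 186.8]
ee_rot: [[0.97, 0.241, 0.011], [0.241, -0.971, -0.001], [0.01, 0.003, -1.0]]
ft_force: [-0.1, 0.9, -1.4]
grip_width: 0.744
grasp_force: 0.0
```

View pics/h2.png

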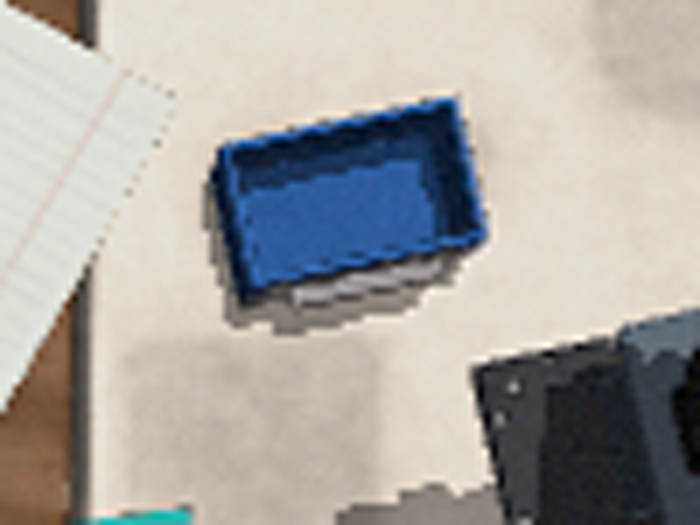

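The hatch is shut: the rail lies parallel to the box front at crop (365,285). Next I'll refit the box unobstructed and work out the move to the lids.

```bash
cat >> h.py <<'E'
def go(X,xyaw):
    "slide cm/rot for TCP to X with tool down, tool-x yaw (deg)"
    s=robot.observe(); R=s["ee_rot"]; a=np.radians(xyaw); G=np.array([[np.cos(a),np.sin(a),0],[np.sin(a),-np.cos(a),0],[0,0,-1.]])
    print("slide",(R.T@(np.array(X)-s["eef_pos"])/10).round(2),"rot",cv2.Rodrigues(R.T@G)[0].ravel().round(3),"F",s["ft_force"].round(1))
E
python3 - <<'E'
from h import *
t=optics.camera("top")
m=fill(mask(t,100,125,(350,170,410,215),s=110,v=25))
for z in(40,20,60): print("box",fit([(t,m)],(62,102),z,80,(529,130,13.)))
go((438.4,365.1,115),67.7)
E
```

```text
box (array([530.9, 130.4,  14.4]), np.float64(0.082))
box (array([531.4, 129.4,  13.1]), np.float64(0.11))
box (array([529.9, 130.9,  13. ]), np.float64(0.06))
slide [  9.84 -33.29   6.9 ] rot [ 0.003 -0.003 -0.937] F [-0.6  0.8 -0.9]
```

```bash
python3 -m handwheel '{"slide":[[9.84,-33.29,4],[9.84,-33.29,5],[9.84,-33.29,6],[9.84,-33.29,6.9],[9.84,-33.29,6.9],[9.84,-33.29,6.9],[9.84,-33.29,6.9],[9.84,-33.29,6.9],[9.84,-33.29,6.9]],"rot":[[0,0,-0.937],[0,0,-0.937],[0,0,-0.937],[0,0,-0.937],[0,0,-0.937],[0,0,-0.937],[0.003,-0.003,-0.937],[0.003,-0.003,-0.937],[0.003,-0.003,-0.937]]}' 9.1; python3 - <<'E'
from h import *
t=optics.camera("top"); s=optics.camera("side")
print(robot.observe()["eef_pos"].round(1)); go((438.4,365.1,5),67.7)
crop(s,(280,160,400,260),6,"g1.png")
E
```

```text
clock: 7.62
eef_pos: [436.1, 364.6, 113.7]
ee_rot: [[0.379, 0.925, -0.005], [0.925, -0.379, -0.0], [-0.002, -0.004, -1.0]]
ft_force: [0.9, -0.6, -0.0]
grip_width: 0.996
grasp_force: 0.0
[436.5 364.7 114.2]
slide [ 0.12  0.2  10.92] rot [-0.004  0.001 -0.   ] F [-0.2 -0.  -0.8]
```

View pics/g1.png

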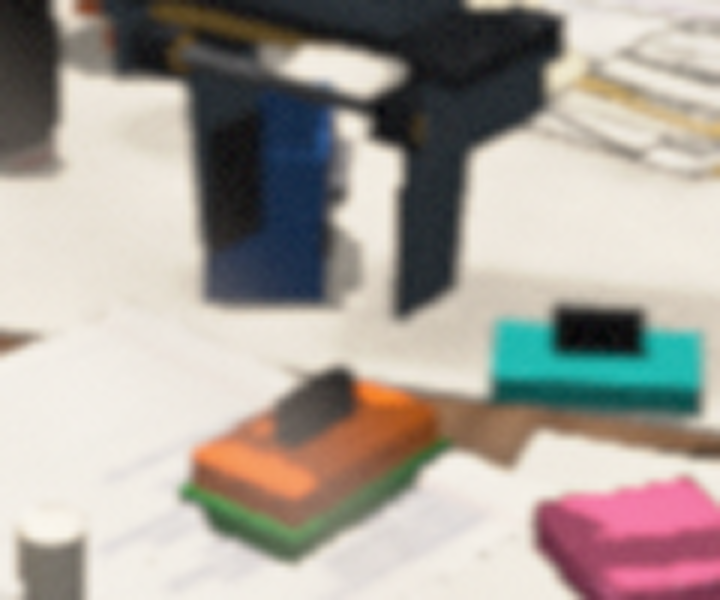

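The fingers straddle the lid line evenly, with the far finger at crop (230,180) and the near one at (430,220). Descend and close.

```bash
python3 -m handwheel '{"slide":[[0.12,0.2,4],[0.12,0.2,8],[0.12,0.2,10],[0.12,0.2,10.6],[0.12,0.2,10.9],[0.12,0.2,10.9]],"rot":[[0,0,0],[0,0,0],[0,0,0],[0,0,0],[0,0,0],[0,0,0]]}' 9.1; python3 -m handwheel '{"slide":[[0,0,0],[0,0,0],[0,0,0],[0,0,0],[0,0,0],[0,0,0]],"rot":[[0,0,0],[0,0,0],[0,0,0],[0,0,0],[0,0,0],[0,0,0]]}' 5.5
```

```text
clock: 8.48
eef_pos: [438.9, 366.3, 5.8]
ee_rot: [[0.379, 0.926, -0.003], [0.926, -0.379, 0.001], [0.0, -0.003, -1.0]]
ft_force: [-0.8, -0.5, -0.1]
grip_width: 0.996
grasp_force: 0.0
clock: 9.22
eef_pos: [438.6, 366.3, 5.3]
ee_rot: [[0.378, 0.926, -0.003], [0.926, -0.378, 0.001], [-0.001, -0.003, -1.0]]
ft_force: [0.4, 0.4, 4.5]
grip_width: 0.724
grasp_force: 30.0
```

```bash
python3 -m handwheel '{"slide":[[0,0,-0.4],[0,0,-1],[0,0,-2.5],[0,0,-5],[0,0,-8],[0,0,-11],[0,0,-13.5],[0,0,-14.5],[0,0,-14.5],[0,0,-14.5]],"rot":[[0,0,0],[0,0,0],[0,0,0],[0,0,0],[0,0,0],[0,0,0],[0,0,0],[0,0,0],[0,0,0],[0,0,0]]}'; python3 - <<'E'
from h import *
c=optics.camera("top")
go((530.3,130.4,150),103.6)
E
```

```text
clock: 10.48
eef_pos: [438.2, 365.5, 148.8]
ee_rot: [[0.378, 0.926, -0.006], [0.926, -0.378, -0.001], [-0.003, -0.005, -1.0]]
ft_force: [0.2, -0.5, -1.4]
grip_width: 0.719
grasp_force: 30.0
slide [-18.28  17.42  -0.16] rot [-0.006  0.002 -0.625] F [-0.3 -0.1 -2.2]
```

```bash
python3 -m handwheel '{"slide":[[-0.9,0.9,-0.1],[-2.7,2.6,-0.2],[-5.5,5.2,-0.2],[-8.2,7.8,-0.2],[-11,10.5,-0.2],[-13.7,13.1,-0.2],[-16,15.2,-0.2],[-17.5,16.7,-0.2],[-18.28,17.42,-0.2],[-18.28,17.42,-0.2],[-18.28,17.42,-0.2],[-18.28,17.42,-0.2]],"rot":[[0,0,-0.03],[0,0,-0.1],[0,0,-0.18],[0,0,-0.27],[0,0,-0.37],[0,0,-0.46],[0,0,-0.55],[0,0,-0.6],[0,0,-0.625],[-0.004,0.002,-0.625],[-0.006,0.002,-0.625],[-0.006,0.002,-0.625]]}'; python3 - <<'E'
from h import *
t=optics.camera("top"); s=optics.camera("side"); go((530.3,130.4,150),103.6)
a=np.hstack([cv2.resize(c["color"][y:y+100,x:x+75,::-1],None,fx=5,fy=5,interpolation=cv2.INTER_CUBIC) for c,x,y in((t,345,140),(s,285,120))]); cv2.imwrite("pics/p1.png",a)
E
```

```text
clock: 12.02
eef_pos: [530.6, 131.4, 151.3]
ee_rot: [[-0.235, 0.972, 0.002], [0.972, 0.235, 0.002], [0.001, 0.002, -1.0]]
ft_force: [0.1, -0.2, -2.4]
grip_width: 0.719
grasp_force: 30.0
slide [-0.09 -0.07  0.15] rot [ 0.002 -0.001  0.   ] F [ 0.1 -0.2 -2.3]
```

View pics/p1.png

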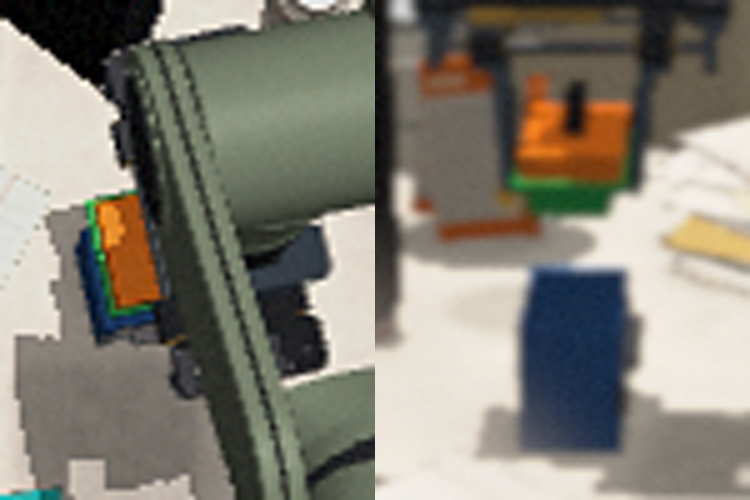

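```bash
python3 - <<'E'
from h import *
t=optics.camera("top"); s=optics.camera("side")
p=robot.observe()["eef_pos"]; o=p[2]-5.3
def corners(c,cx,cy,w,l,z,a=13.6):
    a=np.radians(a);R=np.array([[np.cos(a),-np.sin(a)],[np.sin(a),np.cos(a)]])
    q=np.array([[-w,l],[w,l],[w,-l],[-w,-l]])/2@R.T+[cx,cy]; return proj(c,np.c_[q,[z]*4]).round(1)
og=lambda c,roi:mask(c,2,85,roi,s=120,v=40)
for c,roi,n in((t,(350,165,392,215),"top"),(s,(305,130,345,168),"side")):
    m=og(c,roi); k=max(cv2.findContours(m,0,1)[0],key=cv2.contourArea)[:,0]
    f=lambda d:k[np.argmax(k@np.array(d))]
    print(n,"green+orange extremes L,R,U,D",[f(d).tolist() for d in((-1,0),(1,0),(0,-1),(0,1),(-1,-1),(-1,1),(1,1))])
    print(" pred flange top",corners(c,p[0],p[1],66,106,o+25).tolist(),"plug flange bottom",corners(c,p[0],p[1],66,106,o+18).tolist(),"plug",corners(c,p[0],p[1],46,86,o).tolist())
m=mask(s,100,130,(300,165,345,215),s=80,v=25)
for r in range(180,206,5): x=np.where(m[r])[0]; print(r,x.min(),x.max())
for b in((530.3,130.4,13.6),(528.9,129.5,14.2)): print("box side pred rim",corners(s,*b[:2],62,102,80,b[2]).tolist(),"foot",corners(s,*b[:2],62,102,0,b[2]).tolist())
E
```

```text
top green+orange extremes L,R,U,D [[362, 180], [376, 199], [371, 178], [367, 202], [362, 180], [366, 201], [375, 201]]
 pred flange top [[366.4, 202.9], [361.1, 179.4], [399.0, 171.3], [404.5, 194.7]] plug flange bottom [[366.2, 203.1], [360.9, 179.8], [398.6, 171.8], [404.1, 195.0]] plug [[368.4, 199.6], [364.8, 183.6], [394.9, 177.2], [398.7, 193.1]]
side green+orange extremes L,R,U,D [[305, 164], [336, 144], [316, 135], [305, 166], [316, 135], [305, 166], [329, 161]]
 pred flange top [[335.7, 156.5], [312.3, 156.2], [315.1, 144.6], [336.8, 144.9]] plug flange bottom [[335.7, 158.9], [312.3, 158.5], [315.1, 146.8], [336.8, 147.1]] plug [[332.3, 163.6], [316.2, 163.4], [318.2, 153.6], [333.4, 153.8]]
180 316 334
185 315 334
190 315 333
195 315 333
200 316 333
205 321 333
box side pred rim [[335.0, 186.0], [313.7, 185.6], [316.2, 172.8], [336.1, 173.2]] foot [[334.8, 210.8], [314.0, 210.3], [316.5, 196.2], [335.9, 196.6]]
box side pred rim [[335.8, 185.9], [314.5, 185.6], [316.6, 172.8], [336.5, 173.1]] foot [[335.5, 210.7], [314.7, 210.3], [316.8, 196.2], [336.2, 196.5]]
```

Lid and box centres agree within about 1 mm in both views (side: lid 312–336, box 314–335). Lower gently, watching force.

```bash
python3 -m handwheel '{"slide":[[0,0,0.8],[0,0,2],[0,0,3.5],[0,0,4.8],[0,0,5.8],[0,0,6.5],[0,0,6.9],[0,0,7.1],[0,0,7.1]],"rot":[[0,0,0],[0,0,0],[0,0,0],[0,0,0],[0,0,0],[0,0,0],[0,0,0],[0,0,0],[0,0,0]]}'; python3 -m handwheel '{"slide":[[0,0,0.15],[0,0,0.3],[0,0,0.45],[0,0,0.6],[0,0,0.6]],"rot":[[0,0,0],[0,0,0],[0,0,0],[0,0,0],[0,0,0]]}'
```

```text
clock: 13.35
eef_pos: [531.2, 131.1, 80.6]
ee_rot: [[-0.235, 0.972, 0.002], [0.972, 0.235, 0.002], [0.001, 0.003, -1.0]]
ft_force: [-0.8, 0.2, -1.1]
grip_width: 0.721
grasp_force: 30.0
clock: 13.98
eef_pos: [531.0, 131.0, 74.3]
ee_rot: [[-0.235, 0.972, 0.002], [0.972, 0.235, 0.002], [0.001, 0.002, -1.0]]
ft_force: [0.8, -0.5, -2.5]
grip_width: 0.722
grasp_force: 30.0
```

```bash
python3 -m handwheel '{"slide":[[0,0,0.12],[0,0,0.24],[0,0,0.36],[0,0,0.48],[0,0,0.56],[0,0,0.56]],"rot":[[0,0,0],[0,0,0],[0,0,0],[0,0,0],[0,0,0],[0,0,0]]}'; python3 -m handwheel '{"slide":[[0,0,0.08],[0,0,0.16],[0,0,0.2],[0,0,0.2]],"rot":[[0,0,0],[0,0,0],[0,0,0],[0,0,0]]}'
```

```text
clock: 14.72
eef_pos: [531.1, 131.1, 68.8]
ee_rot: [[-0.235, 0.972, 0.002], [0.972, 0.235, 0.002], [0.001, 0.002, -1.0]]
ft_force: [-0.7, -0.2, -1.8]
grip_width: 0.722
grasp_force: 30.0
clock: 15.22
eef_pos: [531.2, 131.1, 67.4]
ee_rot: [[-0.235, 0.972, 0.002], [0.972, 0.235, 0.002], [0.001, 0.003, -1.0]]
ft_force: [-1.2, -0.0, 4.0]
grip_width: 0.716
grasp_force: 30.0
```

```bash
python3 -m handwheel '{"slide":[[0,0,0.06],[0,0,0.06]],"rot":[[0,0,0],[0,0,0]]}'; python3 -m handwheel '{"slide":[[0,0,0],[0,0,0],[0,0,0],[0,0,0],[0,0,0]],"rot":[[0,0,0],[0,0,0],[0,0,0],[0,0,0],[0,0,0]]}' 9.1;  python3 -m handwheel '{"slide":[[0,0,-0.6],[0,0,-2],[0,0,-4],[0,0,-5.5],[0,0,-6.5],[0,0,-6.5],[0,0,-6.5]],"rot":[[0,0,0],[0,0,0],[0,0,0],[0,0,0],[0,0,0],[0,0,0],[0,0,0]]}'; python3 - <<'E'
from h import *
t=optics.camera("top"); s=optics.camera("side"); go((531.1,130.1,124),103.6)
a=np.hstack([cv2.resize(c["color"][y:y+100,x:x+75,::-1],None,fx=5,fy=5,interpolation=cv2.INTER_CUBIC) for c,x,y in((t,345,140),(s,285,120))]); cv2.imwrite("pics/p2.png",a)
E
```

```text
clock: 15.48
eef_pos: [531.2, 131.1, 67.4]
ee_rot: [[-0.235, 0.972, 0.002], [0.972, 0.235, 0.002], [0.001, 0.003, -1.0]]
ft_force: [-2.3, -0.6, 9.2]
grip_width: 0.719
grasp_force: 30.0
clock: 16.1
eef_pos: [531.1, 131.1, 66.2]
ee_rot: [[-0.235, 0.972, 0.002], [0.972, 0.235, 0.002], [0.001, 0.002, -1.0]]
ft_force: [0.0, 0.0, -0.7]
grip_width: 0.996
grasp_force: 0.0
clock: 16.98
eef_pos: [530.5, 130.9, 130.8]
ee_rot: [[-0.235, 0.972, 0.001], [0.972, 0.235, 0.001], [0.001, 0.001, -1.0]]
ft_force: [-0.9, -0.0, -0.1]
grip_width: 0.999
grasp_force: 0.0
slide [-0.09  0.04  0.66] rot [ 0.001 -0.001 -0.   ] F [-0.6 -0.3  0.5]
```

View pics/p2.png

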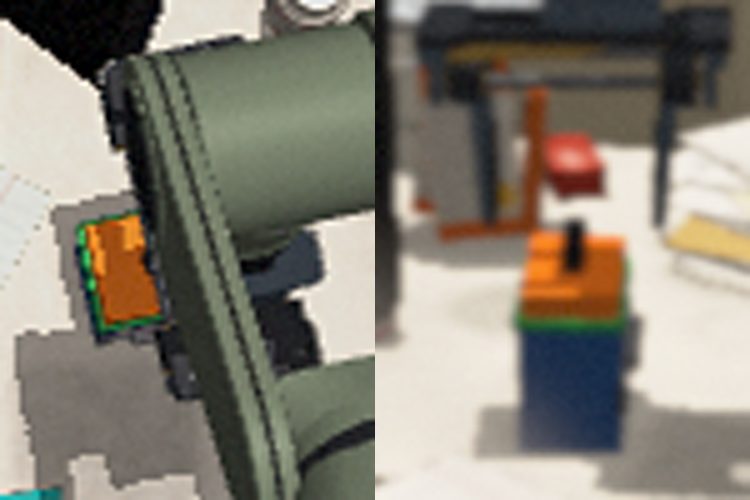

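The inner lid's flange lies level on the rim (crop 570,320) with the cap on top and its bar at (572,240). Next, grip the bar.

```bash
python3 -m handwheel '{"slide":[[-0.09,0.04,1],[-0.09,0.04,1.8],[-0.09,0.04,2.3],[-0.09,0.04,2.48],[-0.09,0.04,2.48]],"rot":[[0,0,0],[0,0,0],[0,0,0],[0,0,0],[0,0,0]]}' 9.1; python3 -m handwheel '{"slide":[[0,0,0],[0,0,0],[0,0,0],[0,0,0],[0,0,0],[0,0,0],[0,0,0],[0,0,0],[0,0,0],[0,0,0]],"rot":[[0,0,0],[0,0,0],[0,0,0],[0,0,0],[0,0,0],[0,0,0],[0,0,0],[0,0,0],[0,0,0],[0,0,0]]}' 0.6
```

```text
clock: 17.7
eef_pos: [531.7, 130.2, 106.4]
ee_rot: [[-0.235, 0.972, 0.002], [0.972, 0.235, 0.002], [0.001, 0.002, -1.0]]
ft_force: [-0.7, -0.7, 0.2]
grip_width: 0.999
grasp_force: 0.0
clock: 18.95
eef_pos: [531.6, 130.2, 106.5]
ee_rot: [[-0.235, 0.972, 0.002], [0.972, 0.235, 0.002], [0.001, 0.002, -1.0]]
ft_force: [-0.2, 0.6, 0.3]
grip_width: 0.151
grasp_force: 30.0
```

```bash
python3 -m handwheel '{"slide":[[0,0,-0.2],[0,0,-0.4],[0,0,-0.7],[0,0,-1],[0,0,-1.4],[0,0,-2],[0,0,-3.2],[0,0,-5],[0,0,-7],[0,0,-8.5],[0,0,-9.3],[0,0,-9.5]],"rot":[[0,0,0],[0,0,0],[0,0,0],[0,0,0],[0,0,0],[0,0,0],[0,0,0],[0,0,0],[0,0,0],[0,0,0],[0,0,0],[0,0,0]]}'; python3 -m handwheel '{"slide":[[0,0,0],[0,0,0],[0,0,0],[0,0,0]],"rot":[[0,0,0],[0,0,0],[0,0,0],[0,0,0]]}'; python3 - <<'E'
from h import *
t=optics.camera("top"); s=optics.camera("side")
a=np.hstack([cv2.resize(c["color"][y:y+120,x:x+80,::-1],None,fx=5,fy=5,interpolation=cv2.INTER_CUBIC) for c,x,y in((t,340,130),(s,285,100))]); cv2.imwrite("pics/p3.png",a)
E
```

```text
clock: 20.45
eef_pos: [531.5, 130.1, 201.9]
ee_rot: [[-0.235, 0.972, 0.002], [0.972, 0.235, 0.002], [0.001, 0.003, -1.0]]
ft_force: [-0.6, -0.2, -1.0]
grip_width: 0.148
grasp_force: 30.0
clock: 20.95
eef_pos: [531.4, 130.0, 201.2]
ee_rot: [[-0.235, 0.972, 0.001], [0.972, 0.235, 0.002], [0.001, 0.002, -1.0]]
ft_force: [0.3, 0.1, -0.5]
grip_width: 0.15
grasp_force: 30.0
```

View pics/p3.png

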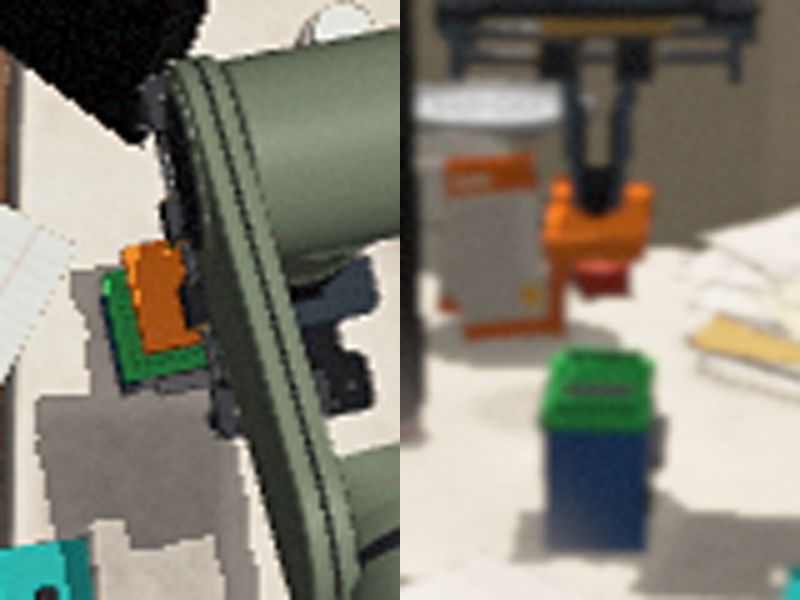

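The outer lid is held level at (600,215). The green inner lid sits home on the box at (600,390) and the hatch is still shut. I'll hand in now.

```bash
python3 -c "
from rig import ticket
print(ticket.sign_off())"
```

```text
the job is handed in; nothing more can be done
None
```

The job is handed in: the hatch is shut, the inner lid is home on the box, and the outer lid is held level about 10 cm above the box, by camera and force readings; sign-off returned no verdict.

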